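# Lock the soil sample chest with its hasp and pin

### The arm

A 6-joint arm with a two-finger parallel gripper is mounted at the origin on a cart in front of the work surface, level with it; the furniture and walls round the work are solid. World frame = base frame: x ahead of the robot, y to its left, z up, the work surface at z = 0. Lengths are in m, angles in rad, forces in N, time in s.
With the tool pointing down it reaches from about 0.3 to 0.75 m from the base axis. Payload 8.5 kg.
Tool frame: the origin (TCP) lies on the centre line of the jaws, within the pads' length; the fingertips stand 22 mm ahead of it and the grasp point (between the pads) lies 3 mm ahead of it; z points along the fingers, y is the line along which they close (so a half turn about z gives the same grasp; the last joint's range is limited). The gripper opens to 88 mm and grips with 3 to 60 N. Pads are 18 mm wide; open, the fingers measure 123 mm over their backs; the gripper's body (75 mm by 187 mm) begins 45 mm behind the grasp point.
Start: joints at [0.912, 0.381, 1.297, -0, 1.464, -0.215], TCP at [0.236, 0.497, 0.261] pointing down, gripper open.
Joint ranges: [-3.11, 3.11], [-0.89, 2.33], [0.22, 2.48], [-1.42, 4.56], [0.17, 2.85], [-2.88, 2.88]. Speed limits (rad/s): [2.39, 2.39, 3.14, 3.14, 3.14, 3.14].

### API

Orientations are given as a unit quaternion [x, y, z, w].
In Python, from bench import status, snapshot, calibration, sign_off, find_in, silhouettes gives the robot as it stands.
- The arm moves only by the tool servo_tool, never from a script. Its argument "increments" is a list of rows, each an object of numbers: "tx", "ty", "tz": the shift along the tool's x, y, z each as a share of 50 mm, from -1 to 1; "ax", "ay", "az": the turn, a rotation vector about the tool's x, y, z each as a share of 6 degrees, from -1 to 1; "gripper": the closure, from 0 (fully open) to 1 (shut). A call has 1 to 8 rows; each row shifts and turns the commanded pose from where the row before left it, along the tool's axes as they then stand; what a row does not reach is not made up. A row lasts 1/8 s, in which the tool goes at most 62.5 mm and 10.7 degrees, less where a joint would pass 70% of its speed; a pose out of reach is approached as far as the arm can. A call with a number of a shift or a turn outside -1 to 1 is refused whole. A call with a gripper value outside its range is refused whole. The fingers move at their own pace and stop on an object; the grip force is fixed at half the most. Time passes only in rows, so rows that do not move let the fingers close. It gives the time, the measured TCP pose, the force, the opening and the grip force at its end, in the units of the state.
- status.sense(): the state, without advancing time (a new reading comes with each control period).
- snapshot(name): name is "scene" or "top"; returns the picture (400x640x3 uint8, red, green, blue); there is no depth.
- calibration(name): a dict with "fx", "fy", "cx", "cy" (pixels), "rvec" (rotation vector, rad) and "tvec" (3), from world to camera coordinates, as OpenCV has them. Camera axes: x right, y down, z forward; pixel columns grow to the right and rows downward; lengths in m; the calibration is good to about 2 mm. A picture is of the moment at which its call begins. calibration takes no time and is no camera call.
- sign_off(): hands the job in; it is judged then, once.
Trained networks look in the newest picture that a camera, given by its name, has taken for a name from the list of things; names that differ only in an ending like _2 or _b are one class to them, and where a whole thing is asked for, a point or a joint stands for the part that bears it (a point fixed in the world has none). Each returns a list of dicts, best first, with "score" (0 to 1); they miss things now and then, are a little off and sometimes report something else, mostly with a low value. They report only what shows in the picture. A call takes as long as a camera call. They do not tell look-alikes from the thing itself.
- find_in(name, camera): "uv" ([column, row] in pixels, amid what is visible of it).
- silhouettes(name, camera): "pixels" (400x640 bool, what is visible of it) and "uv" ([column, row] in pixels, amid what is visible of it).
The state is a dict: "clock": time; "joint_pos": joint angles; "joint_vel": joint speeds; "joint_torque": joint torques, N m; "tool_pos": TCP position; "tcp_rot": TCP orientation; "wrist_force": force on the tool from outside, world axes, zero at the start; "torque": the same for the moment, N m; "width": finger opening in m; "grasp_force": force on a finger pad.
Only numpy, scipy, OpenCV 4.12 (cv2) and the standard library are available. Lean on these libraries where they do the work, as an engineer would, in place of code of your own. Each camera call takes 0.05 s, during which the arm holds its last target. There are 200 camera calls.

### The job

The small plywood sample chest is shut but not locked: its hasp is thrown back over the lid. Swing the hasp over the staple until it hangs down against the front of the chest, then take the locking pin with the wide collar from the pin block and put it down through the staple loop until its collar rests on the loop. Leave the ball-headed pin in the block.

Things in the scene. Friction and masses are not known exactly. Their poses are not given: they have to be found in the camera images.
- hasp (a joint): Angle of the steel hasp strap (78 long, 58 wide, 4 mm thick, slot in its outer half), hinged at the top front edge of the fixed chest. 0 = hangs down, shut; 1.57 = points level out to the front; 3.14 = upright; 3.6 = start, at its stop, leaning back over the lid, its end 70 mm above the lid and 35 mm behind the hinge. Swings freely: pushed forward past upright it falls shut by itself in 1.5 s.
- staple_loop (a point): Centre of the staple's opening: a level loop of 7 mm bar, 112 mm above the bench, on the chest's front (chest 100 deep, 120 wide, 150 mm tall). Opening 20 mm wide, reaching 39 mm out from the front; this point lies 28 mm out, at the bar's mid-height. x: level, into the chest; y: level, along its front; z: up. The hasp's hinge line is parallel to y, 24 mm along +x and 38 mm above this point.
- pin_grip (a point): Centre of the locking pin's barrel grip (upright, 24 mm across, 46 tall). Below it a flat collar 38 mm across, 4 thick (underside 27 mm below this point), then a 10 mm shank (tip 77 mm below). Loose, steel, 0.12 kg; its collar rests on a fixed metal block (50x124x58 mm, two holes 80 mm apart, 54 deep), its shank in one hole. z: up. Home in the staple, this point is 30 mm above staple_loop.
- ball_head (a point): Centre of the 28 mm ball head of the other steel pin, which has no collar and stands in the other hole of the block; the ball's centre is 24 mm above the block's top. It stays there.
Mind the look-alikes: they are no part of the job. What is shaped like the part that bears pin_grip but purple is not meant.

How it is judged:
By the outcome, as a careful person would: the job done as asked, in the order asked, and still so for the second after the job is handed in, with the robot touching nothing.
It also fails if it takes over 67 s, if anything falls off the work surface, if the arm or the gripper's body presses on something with over 40 N, if the wrist force passes 120 N, or if a joint passes its speed limit or range.

## Working session

There is one attempt and no reset: what is moved stays moved. The work goes in short steps, Python scripts to look and compute and a tool call to move; the robot and the scene stay as the last step left them, time stands still between calls to the robot, and variables do not carry over. Pictures are saved under pics/ and viewed, at most 10 in all, crops included, and the job is handed in when it is done.

Besides the shell and the picture viewer there is one more tool, called by a JSON object that holds its "name" and its "arguments", one argument or row to a line. servo_tool: Moves the arm, as the interface text tells. Shift numbers are shares of 50 mm and turn numbers shares of 6 degrees, none past 1 either way. Its arguments: {"type":"object","properties":{"increments":{"type":"array"}},"required":["increments"]}

```bash
mkdir -p pics
cat > h.py <<'E'
import numpy as np, cv2
from bench import *
def ray(cam,uv):
    c=calibration(cam);R=cv2.Rodrigues(np.array(c['rvec'],float))[0];t=np.array(c['tvec'],float).ravel()
    d=R.T@np.array([(uv[0]-c['cx'])/c['fx'],(uv[1]-c['cy'])/c['fy'],1.]);return -R.T@t,d/np.linalg.norm(d)
def tri(u1,u2):
    a,d=ray('scene',u1);b,e=ray('top',u2)
    s=np.linalg.lstsq(np.c_[d,-e],b-a,rcond=None)[0];p=a+s[0]*d;q=b+s[1]*e
    return (p+q)/2,np.linalg.norm(p-q)
def onz(cam,uv,z):
    a,d=ray(cam,uv);return a+d*(z-a[2])/d[2]
def proj(cam,p):
    c=calibration(cam);K=np.array([[c['fx'],0,c['cx']],[0,c['fy'],c['cy']],[0,0,1.]])
    return cv2.projectPoints(np.atleast_2d(np.array(p,float)),np.array(c['rvec'],float),np.array(c['tvec'],float),K,None)[0][:,0]
E
python3 - <<'E'
from h import *
np.set_printoptions(precision=4,suppress=True)
for c in('scene','top'):
    im=snapshot(c);cv2.imwrite(f'pics/{c}0.png',im[:,:,::-1])
    k=calibration(c);print(c,k['fx'],ray(c,(320,200)))
    for n in('hasp','staple_loop','pin_grip','ball_head'):
        print(n,[(round(float(r['score']),2),np.round(r['uv'],1).tolist()) for r in find_in(n,c)[:4]])
s=status.sense();print(s)
E
```

```text
scene 450.28624813392656 (array([-0.0002, -0.9589,  0.6165]), array([ 0.422 ,  0.7962, -0.4335]))
hasp [(0.8, [290.0, 154.4])]
staple_loop [(0.95, [294.6, 172.2])]
pin_grip [(0.93, [361.9, 286.6]), (0.85, [333.4, 273.8])]
ball_head [(0.58, [396.8, 275.7])]
top 513.8783153252276 (array([ 0.3501, -0.103 ,  1.4647]), array([ 0.0697,  0.0092, -0.9975]))
hasp [(0.59, [221.8, 183.6])]
staple_loop [(0.94, [228.3, 173.4])]
pin_grip [(0.57, [384.2, 218.2]), (0.5, [418.0, 213.6])]
ball_head [(0.61, [422.9, 181.6])]
{'clock': 0.5, 'joint_pos': array([ 0.9117,  0.3806,  1.2975, -0.    ,  1.4636, -0.2153]), 'joint_vel': array([-0.0009,  0.0001, -0.0005,  0.0008, -0.0017, -0.0003]), 'joint_torque': array([ -0.0024, -43.7519, -22.4603,   0.0712,   0.0317,  -0.    ]), 'tool_pos': array([0.2361, 0.4967, 0.2607]), 'tcp_rot': array([ 0.2201,  0.9755, -0.    , -0.    ]), 'wrist_force': array([0.2497, 0.4655, 0.2484]), 'torque': array([-0.0484,  0.0191, -0.0473]), 'grasp_force': 0.0, 'width': 0.08806399003735672}
```

View pics/scene0.png

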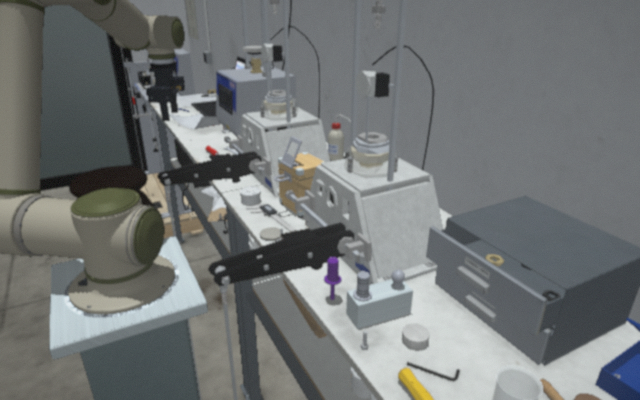

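View pics/top0.png

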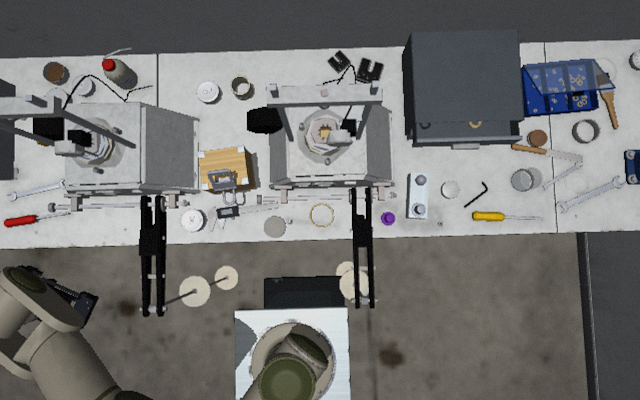

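Run:
```python
from h import *
np.set_printoptions(precision=4,suppress=True)
P=lambda *a:print(*a)
P('staple',tri((294.6,172.2),(228.3,173.4)))
P('hasp',tri((290,154.4),(221.8,183.6)))
P('grip',tri((361.9,286.6),(418,213.6)))
P('ball',tri((396.8,275.7),(422.9,181.6)))
P('purple',tri((333.4,273.8),(384.2,218.2)))
a=cv2.imread('pics/scene0.png');b=cv2.imread('pics/top0.png')
f=lambda im,x,y,w,h:cv2.resize(im[y:y+h,x:x+w],(400,300),interpolation=cv2.INTER_CUBIC)
cv2.imwrite('pics/c1.png',np.vstack([np.hstack([f(a,240,100,120,90),f(a,310,230,120,90)]),np.hstack([f(b,180,125,100,75),f(b,370,160,100,75)])]))
```

```text
staple (array([0.5139, 0.1525, 0.1191]), np.float64(0.016477677819352065))
hasp (array([0.4905, 0.1544, 0.1769]), np.float64(0.003914297937479972))
grip (array([ 0.407 , -0.3557,  0.0795]), np.float64(0.010446380685242234))
ball (array([ 0.4877, -0.3685,  0.0875]), np.float64(0.0004487686901318931))
purple (array([ 0.3963, -0.2656,  0.0576]), np.float64(0.006468467925414272))
```

View pics/c1.png

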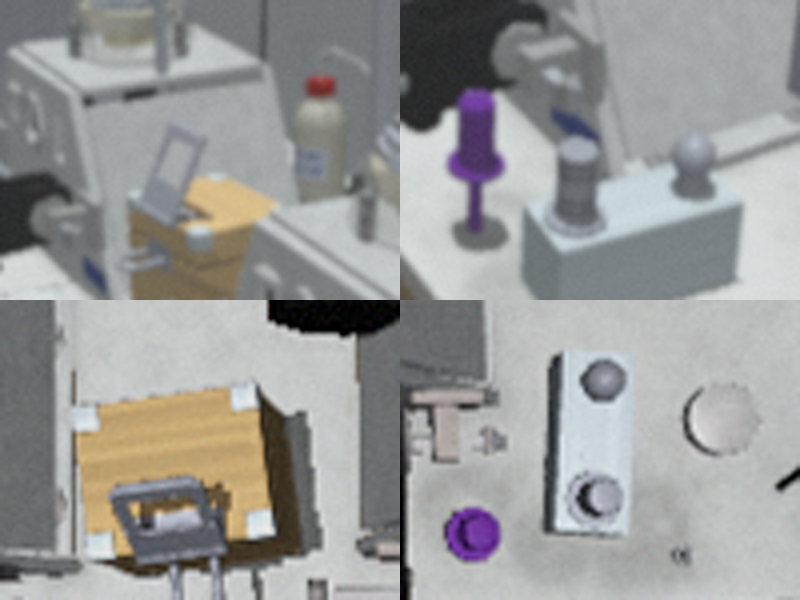

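Run:
```python
from h import *
np.set_printoptions(precision=4,suppress=True)
P=lambda *a:print(*a)
P('griptop tri',tri((363.4,274.4),(420.75,208.75)),'z.108',onz('top',(420.75,208.75),.108),onz('scene',(363.4,274.4),.108),'collar',onz('top',(419,209.5),.062))
P('ball',tri((398.2,275.6),(421,180)),onz('top',(421,180),.082),onz('scene',(398.2,275.6),.082))
C=[onz('top',u,.15) for u in((199,152),(243.75,145.75),(248.75,183.75),(201.25,189.25))]
for c in C:P(c)
P([np.linalg.norm(C[i]-C[i-3]) for i in range(4)])
b=cv2.imread('pics/top0.png');a=cv2.imread('pics/scene0.png')
f=lambda im,x,y,w,h:cv2.resize(im[y:y+h,x:x+w],(400,400),interpolation=cv2.INTER_CUBIC)
for n in('hasp','staple_loop'):
  for cam,im in(('top',b),('scene',a)):
    snapshot(cam)
    r=silhouettes(n,cam)
    if r:
      m=r[0]['pixels'].astype(np.uint8);P(n,cam,r[0]['score'],cv2.boundingRect(m),r[0]['uv'])
      k=cv2.findContours(m,0,2)[0];P(cv2.minAreaRect(np.vstack(k)))
cv2.imwrite('pics/c2.png',np.hstack([f(b,195,140,70,70),f(a,265,125,80,80)]))
```

```text
griptop tri (array([ 0.4145, -0.3562,  0.1067]), np.float64(0.0009208994744953968)) z.108 [ 0.414  -0.3557  0.108 ] [ 0.4139 -0.3578  0.108 ] collar [ 0.4143 -0.3594  0.062 ]
ball (array([ 0.4933, -0.3648,  0.0835]), np.float64(0.0011839560992320248)) [ 0.4929 -0.3648  0.082 ] [ 0.4953 -0.3633  0.082 ]
[0.5756 0.2187 0.15  ]
[0.5885 0.1026 0.15  ]
[0.4892 0.0912 0.15  ]
[0.4785 0.2136 0.15  ]
[np.float64(0.11685841024664989), np.float64(0.09997856075963449), np.float64(0.12288477970267082), np.float64(0.09716226628468685)]
hasp top 0.7 (207, 170, 30, 21) [220.1, 183.1]
((221.30003356933594, 179.6000213623047), (25.491174697875977, 22.360679626464844), 63.43495178222656)
hasp scene 0.57 (282, 136, 21, 30) [288.9, 154.9]
((291.12353515625, 150.8941192626953), (13.145431518554688, 28.910245895385742), 22.833656311035156)
staple_loop top 0.96 (199, 147, 58, 56) [226.7, 171.5]
((227.49844360351562, 174.740234375), (53.36129379272461, 53.361289978027344), 80.90972137451172)
staple_loop scene 0.56 (275, 137, 48, 81) [295.0, 172.8]
((294.2159729003906, 176.20938110351562), (42.560726165771484, 73.96334838867188), 19.09349250793457)
```

View pics/c2.png

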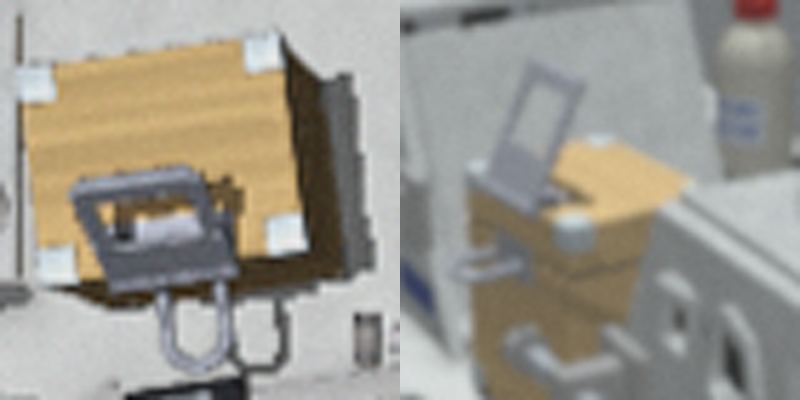

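Run:
```python
from h import *
np.set_printoptions(precision=4,suppress=True)
P=lambda *a:print(*a)
for u in((229.5,202.6),(229.1,205.3)):P('tip',onz('top',u,.112))
P('bars',onz('top',(195+164/5.714,140+300/5.714),.112),onz('top',(195+221/5.714,140+290/5.714),.112))
P('armL far end',tri((165,177),(151,313)),'near',tri((255,165),(152,198)))
P('armR',tri((215,272),(364,303)),tri((350,235),(363,192)))
P('machL',tri((262,126),(158,183)),'machR',tri((316,178),(275,188)), tri((316,178),(285,180)))
P(proj('top',[(.456,.150,.112),(.444,.149,.112)]),proj('scene',[(.456,.150,.112)]))
from scipy.spatial.transform import Rotation as R
s=status.sense();P(R.from_quat(s['tcp_rot']).as_matrix(),s['clock'])
```

```text
tip [0.4447 0.1484 0.112 ]
tip [0.4376 0.1495 0.112 ]
bars [0.4719 0.1634 0.112 ] [0.4758 0.1369 0.112 ]
armL far end (array([0.1666, 0.36  , 0.0944]), np.float64(0.009936012833582832)) near (array([0.4628, 0.3662, 0.0768]), np.float64(0.0064401609229171675))
armR (array([ 0.1686, -0.1973,  0.0939]), np.float64(0.0063488606242315376)) (array([ 0.4682, -0.2081,  0.1038]), np.float64(0.011419360008567806))
machL (array([0.4798, 0.3049, 0.2232]), np.float64(0.021177538058631276)) machR (array([0.4887, 0.017 , 0.1549]), np.float64(0.028895969061944145)) (array([ 0.4947, -0.0032,  0.1621]), np.float64(0.00026526974383606154))
[[228.8362 198.3431]
 [229.27   202.8658]] [[279.6242 178.1255]]
[[-0.9031  0.4294 -0.    ]
 [ 0.4294  0.9031 -0.    ]
 [ 0.     -0.     -1.    ]] 0.9
```

{"name": "servo_tool", "arguments": {
  "increments": [
    {"tx":-0.73,"ty":-0.585,"tz":-0.1,"gripper":1},
    {"tx":-0.73,"ty":-0.585,"tz":-0.1,"gripper":1},
    {"tx":-0.73,"ty":-0.585,"tz":-0.1,"gripper":1},
    {"tx":-0.73,"ty":-0.585,"tz":-0.1,"gripper":1},
    {"tx":-0.73,"ty":-0.585,"tz":-0.1,"gripper":1},
    {"tx":-0.73,"ty":-0.585,"tz":-0.1,"gripper":1},
    {"tx":-0.73,"ty":-0.585,"tz":-0.1,"gripper":1},
    {"tx":-0.73,"ty":-0.585,"tz":-0.1,"gripper":1}
  ]
}}

```text
invalid input at $.increments[0]: expected keys tx, ty, tz, ax, ay, az, gripper
```

{"name": "servo_tool", "arguments": {
  "increments": [
    {"az":1,"gripper":1},
    {"az":1,"gripper":1},
    {"az":1,"gripper":1},
    {"az":1,"gripper":1},
    {"az":1,"gripper":1},
    {"az":1,"gripper":1},
    {"az":1,"gripper":1},
    {"az":1,"gripper":1}
  ]
}}

```text
invalid input at $.increments[0]: expected keys tx, ty, tz, ax, ay, az, gripper
```

{"name": "servo_tool", "arguments": {
  "increments": [
    {"az":1,"gripper":1},
    {"az":0.9,"gripper":1},
    {"gripper":1},
    {"gripper":1}
  ]
}}

```text
invalid input at $.increments[0]: expected keys tx, ty, tz, ax, ay, az, gripper
```

All keys are needed.

{"name": "servo_tool", "arguments": {
  "increments": [
    {"tx":-0.73,"ty":-0.585,"tz":-0.1,"ax":0,"ay":0,"az":0,"gripper":1},
    {"tx":-0.73,"ty":-0.585,"tz":-0.1,"ax":0,"ay":0,"az":0,"gripper":1},
    {"tx":-0.73,"ty":-0.585,"tz":-0.1,"ax":0,"ay":0,"az":0,"gripper":1},
    {"tx":-0.73,"ty":-0.585,"tz":-0.1,"ax":0,"ay":0,"az":0,"gripper":1},
    {"tx":-0.73,"ty":-0.585,"tz":-0.1,"ax":0,"ay":0,"az":0,"gripper":1},
    {"tx":-0.73,"ty":-0.585,"tz":-0.1,"ax":0,"ay":0,"az":0,"gripper":1},
    {"tx":-0.73,"ty":-0.585,"tz":-0.1,"ax":0,"ay":0,"az":0,"gripper":1},
    {"tx":-0.73,"ty":-0.585,"tz":-0.1,"ax":0,"ay":0,"az":0,"gripper":1}
  ]
}}

```text
clock: 1.9
tool_pos: [0.3998, 0.1586, 0.3011]
tcp_rot: [0.22, 0.975, 0.0, 0.0]
wrist_force: [0.1, 0.7, 0.4]
width: 0.0107
grasp_force: 0.0
```

{"name": "servo_tool", "arguments": {
  "increments": [
    {"tx":0,"ty":0,"tz":0,"ax":0,"ay":0,"az":1,"gripper":1},
    {"tx":0,"ty":0,"tz":0,"ax":0,"ay":0,"az":1,"gripper":1},
    {"tx":0,"ty":0,"tz":0,"ax":0,"ay":0,"az":1,"gripper":1},
    {"tx":0,"ty":0,"tz":0,"ax":0,"ay":0,"az":1,"gripper":1},
    {"tx":0,"ty":0,"tz":0,"ax":0,"ay":0,"az":1,"gripper":1},
    {"tx":0,"ty":0,"tz":0,"ax":0,"ay":0,"az":1,"gripper":1},
    {"tx":0,"ty":0,"tz":0,"ax":0,"ay":0,"az":1,"gripper":1},
    {"tx":0,"ty":0,"tz":0,"ax":0,"ay":0,"az":1,"gripper":1}
  ]
}}

```text
clock: 2.9
tool_pos: [0.3993, 0.16, 0.3008]
tcp_rot: [0.599, 0.801, 0.0, 0.0]
wrist_force: [0.8, 0.2, 0.2]
width: 0.0004
grasp_force: 0.0
```

{"name": "servo_tool", "arguments": {
  "increments": [
    {"tx":0,"ty":0,"tz":0,"ax":0,"ay":0,"az":1,"gripper":1},
    {"tx":0,"ty":0,"tz":0,"ax":0,"ay":0,"az":0.9,"gripper":1},
    {"tx":0,"ty":0,"tz":0,"ax":0,"ay":0,"az":0,"gripper":1}
  ]
}}

```text
clock: 3.28
tool_pos: [0.3994, 0.16, 0.3008]
tcp_rot: [0.674, 0.739, 0.0, 0.0]
wrist_force: [0.1, -0.1, -0.8]
width: 0.0003
grasp_force: 0.0
```

{"name": "servo_tool", "arguments": {
  "increments": [
    {"tx":-0.08,"ty":0.78,"tz":0,"ax":0,"ay":0,"az":0,"gripper":1},
    {"tx":-0.08,"ty":0.78,"tz":0,"ax":0,"ay":0,"az":0,"gripper":1},
    {"tx":-0.08,"ty":0.78,"tz":0,"ax":0,"ay":0,"az":0,"gripper":1},
    {"tx":-0.08,"ty":0.78,"tz":0,"ax":0,"ay":0,"az":0,"gripper":1},
    {"tx":0,"ty":0,"tz":0.47,"ax":0,"ay":0,"az":0,"gripper":1},
    {"tx":0,"ty":0,"tz":0.47,"ax":0,"ay":0,"az":0,"gripper":1},
    {"tx":0,"ty":0,"tz":0.47,"ax":0,"ay":0,"az":0,"gripper":1},
    {"tx":0,"ty":0,"tz":0.47,"ax":0,"ay":0,"az":0,"gripper":1}
  ]
}}

```text
clock: 4.28
tool_pos: [0.5562, 0.1581, 0.2059]
tcp_rot: [0.674, 0.739, 0.0, -0.0]
wrist_force: [0.1, 0.6, -0.2]
width: 0.0006
grasp_force: 0.0
```

{"name": "servo_tool", "arguments": {
  "increments": [
    {"tx":0,"ty":-0.2,"tz":0,"ax":0,"ay":0,"az":0,"gripper":1},
    {"tx":0,"ty":-0.2,"tz":0,"ax":0,"ay":0,"az":0,"gripper":1},
    {"tx":0,"ty":-0.2,"tz":0,"ax":0,"ay":0,"az":0,"gripper":1},
    {"tx":0,"ty":-0.2,"tz":0,"ax":0,"ay":0,"az":0,"gripper":1},
    {"tx":0,"ty":-0.2,"tz":0,"ax":0,"ay":0,"az":0,"gripper":1},
    {"tx":0,"ty":-0.2,"tz":0,"ax":0,"ay":0,"az":0,"gripper":1},
    {"tx":0,"ty":-0.2,"tz":0,"ax":0,"ay":0,"az":0,"gripper":1}
  ]
}}

```text
clock: 5.15
tool_pos: [0.4857, 0.1518, 0.2067]
tcp_rot: [0.674, 0.738, -0.0, -0.0]
wrist_force: [0.3, -0.4, 0.4]
width: 0.0006
grasp_force: 0.0
```

Run:
```python
from h import *
s=status.sense();print(s['clock'],s['tool_pos'],s['wrist_force'])
a=snapshot('scene')[:,:,::-1];b=snapshot('top')[:,:,::-1]
f=lambda im,x,y,w,h:cv2.resize(im[y:y+h,x:x+w],(400,400),interpolation=cv2.INTER_CUBIC)
cv2.imwrite('pics/d1.png',np.hstack([f(b,190,130,80,80),f(a,250,100,110,110)]))
```

```text
5.15 [0.4857242  0.1517571  0.20667738] [ 0.2830712  -0.39117182  0.44661621]
```

View pics/d1.png

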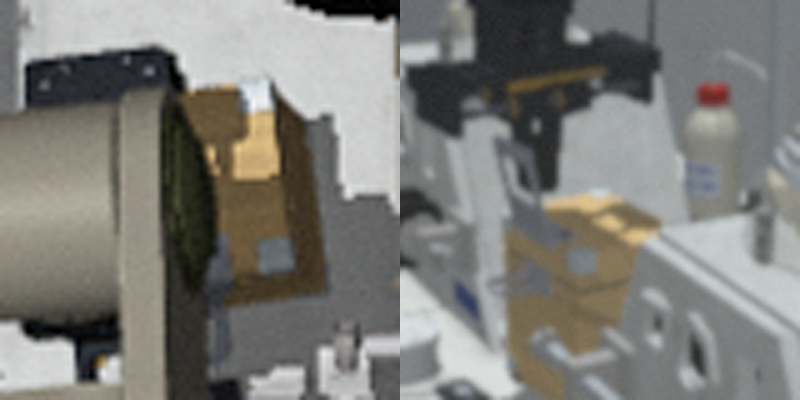

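{"name": "servo_tool", "arguments": {
  "increments": [
    {"tx":0,"ty":-0.25,"tz":0,"ax":0,"ay":0,"az":0,"gripper":1},
    {"tx":0,"ty":-0.25,"tz":0,"ax":0,"ay":0,"az":0,"gripper":1},
    {"tx":0,"ty":-0.25,"tz":0,"ax":0,"ay":0,"az":0,"gripper":1},
    {"tx":0,"ty":0,"tz":0,"ax":0,"ay":0,"az":0,"gripper":1},
    {"tx":0,"ty":0,"tz":-1,"ax":0,"ay":0,"az":0,"gripper":0.4},
    {"tx":0,"ty":0,"tz":-1,"ax":0,"ay":0,"az":0,"gripper":0.4}
  ]
}}

```text
clock: 6.0
tool_pos: [0.4492, 0.1484, 0.308]
tcp_rot: [0.675, 0.738, -0.0, -0.0]
wrist_force: [0.8, -0.0, 0.0]
width: 0.0182
grasp_force: 0.0
```

{"name": "servo_tool", "arguments": {
  "increments": [
    {"tx":-1,"ty":-0.15,"tz":0,"ax":0,"ay":0,"az":0,"gripper":0.4},
    {"tx":-1,"ty":-0.15,"tz":0,"ax":0,"ay":0,"az":0,"gripper":0.4},
    {"tx":-1,"ty":-0.15,"tz":0,"ax":0,"ay":0,"az":0,"gripper":0.4},
    {"tx":-1,"ty":-0.15,"tz":0,"ax":0,"ay":0,"az":0,"gripper":0.4},
    {"tx":-1,"ty":-0.15,"tz":0,"ax":0,"ay":0,"az":0,"gripper":0.4},
    {"tx":-1,"ty":-0.15,"tz":0,"ax":0,"ay":0,"az":0,"gripper":0.4},
    {"tx":-1,"ty":-0.15,"tz":0,"ax":0,"ay":0,"az":0,"gripper":0.4},
    {"tx":-1,"ty":-0.15,"tz":0,"ax":0,"ay":0,"az":0,"gripper":0.4}
  ]
}}

```text
clock: 7.0
tool_pos: [0.4253, -0.2573, 0.3069]
tcp_rot: [0.675, 0.738, 0.0, 0.0]
wrist_force: [0.3, 0.3, 0.3]
width: 0.0531
grasp_force: 0.0
```

{"name": "servo_tool", "arguments": {
  "increments": [
    {"tx":0,"ty":0,"tz":0,"ax":0,"ay":0,"az":1,"gripper":0.4},
    {"tx":0,"ty":0,"tz":0,"ax":0,"ay":0,"az":1,"gripper":0.4},
    {"tx":0,"ty":0,"tz":0,"ax":0,"ay":0,"az":1,"gripper":0.4},
    {"tx":0,"ty":0,"tz":0,"ax":0,"ay":0,"az":1,"gripper":0.4},
    {"tx":0,"ty":0,"tz":0,"ax":0,"ay":0,"az":1,"gripper":0.4},
    {"tx":0,"ty":0,"tz":0,"ax":0,"ay":0,"az":1,"gripper":0.4},
    {"tx":0,"ty":0,"tz":0,"ax":0,"ay":0,"az":1,"gripper":0.4},
    {"tx":0,"ty":0,"tz":0,"ax":0,"ay":0,"az":1,"gripper":0.4}
  ]
}}

```text
clock: 8.0
tool_pos: [0.4256, -0.2556, 0.3067]
tcp_rot: [0.917, 0.398, 0.0, 0.0]
wrist_force: [0.5, 0.3, 0.4]
width: 0.053
grasp_force: 0.0
```

{"name": "servo_tool", "arguments": {
  "increments": [
    {"tx":0,"ty":0,"tz":0,"ax":0,"ay":0,"az":1,"gripper":0.4},
    {"tx":0,"ty":0,"tz":0,"ax":0,"ay":0,"az":1,"gripper":0.4},
    {"tx":0,"ty":0,"tz":0,"ax":0,"ay":0,"az":1,"gripper":0.4},
    {"tx":0,"ty":0,"tz":0,"ax":0,"ay":0,"az":1,"gripper":0.4},
    {"tx":0,"ty":0,"tz":0,"ax":0,"ay":0,"az":1,"gripper":0.4},
    {"tx":0,"ty":0,"tz":0,"ax":0,"ay":0,"az":1,"gripper":0.4},
    {"tx":0,"ty":0,"tz":0,"ax":0,"ay":0,"az":1,"gripper":0.4},
    {"tx":0,"ty":0,"tz":0,"ax":0,"ay":0,"az":0,"gripper":0.4}
  ]
}}

```text
clock: 9.0
tool_pos: [0.4255, -0.2555, 0.3067]
tcp_rot: [0.999, 0.046, 0.0, 0.0]
wrist_force: [0.2, -0.2, -1.3]
width: 0.053
grasp_force: 0.0
```

Run:
```python
from h import *
s=status.sense();print(s['clock'],s['tool_pos'],s['tcp_rot'],s['width'],s['joint_pos'])
a=snapshot('scene')[:,:,::-1];b=snapshot('top')[:,:,::-1]
cv2.imwrite('pics/top2.png',b)
f=lambda im,x,y,w,h:cv2.resize(im[y:y+h,x:x+w],(400,400),interpolation=cv2.INTER_CUBIC)
cv2.imwrite('pics/d2.png',np.hstack([f(b,195,140,70,70),f(a,250,100,110,110)]))
```

```text
9.0 [ 0.42554144 -0.25551865  0.30672662] [9.98963067e-01 4.55278906e-02 3.44022078e-05 3.09588909e-05] 0.0530330982497079 [-7.79749267e-01  2.54487569e-01  1.35098680e+00  8.55755719e-06
  1.53602612e+00  6.99959495e-01]
```

View pics/d2.png

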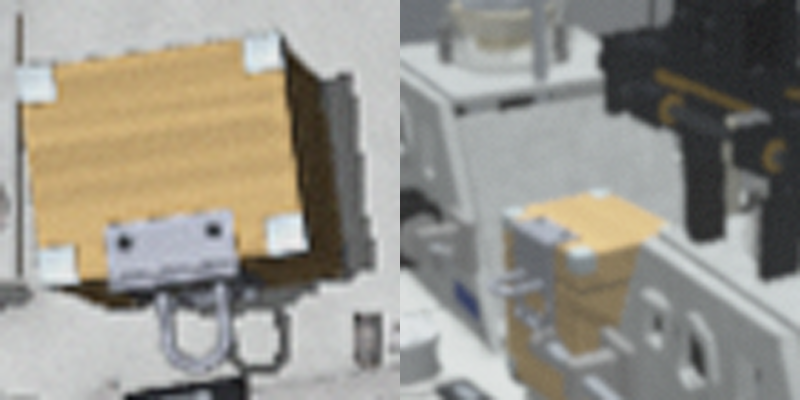

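{"name": "servo_tool", "arguments": {
  "increments": [
    {"tx":-0.2,"ty":1,"tz":0,"ax":0,"ay":0,"az":0,"gripper":0.4},
    {"tx":-0.2,"ty":1,"tz":0,"ax":0,"ay":0,"az":0,"gripper":0.4},
    {"tx":0,"ty":0,"tz":0.9,"ax":0,"ay":0,"az":0,"gripper":0.4},
    {"tx":0,"ty":0,"tz":0.9,"ax":0,"ay":0,"az":0,"gripper":0.4},
    {"tx":0,"ty":0,"tz":0.9,"ax":0,"ay":0,"az":0,"gripper":0.4},
    {"tx":0,"ty":0,"tz":0,"ax":0,"ay":0,"az":0,"gripper":0.4}
  ]
}}

```text
clock: 9.85
tool_pos: [0.4138, -0.3559, 0.1695]
tcp_rot: [0.999, 0.046, -0.002, -0.003]
wrist_force: [0.2, -0.9, 0.1]
width: 0.0528
grasp_force: 0.0
```

Run:
```python
from h import *
s=status.sense();print(s['clock'],s['tool_pos'],s['tcp_rot'])
a=snapshot('scene')[:,:,::-1]
f=lambda im,x,y,w,h:cv2.resize(im[y:y+h,x:x+w],(500,400),interpolation=cv2.INTER_CUBIC)
cv2.imwrite('pics/d3.png',f(a,290,190,150,120))
print(proj('scene',[s['tool_pos'],s['tool_pos']-[0,0,.07],[.4143,-.357,.108]]))
```

```text
9.85 [ 0.41379706 -0.35590311  0.16951651] [ 0.9989503   0.04570448 -0.00174341 -0.00252312]
[[364.2191243  246.73721366]
 [362.64570652 277.50697262]
 [363.35727751 274.11217337]]
```

View pics/d3.png

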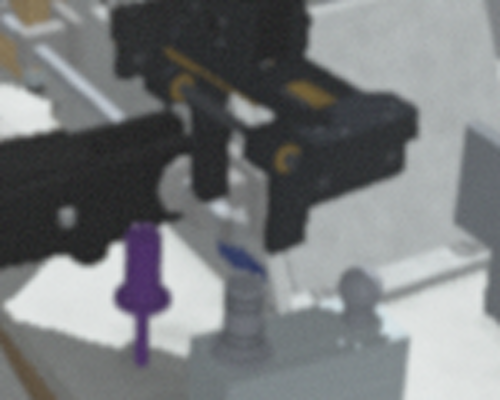

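{"name": "servo_tool", "arguments": {
  "increments": [
    {"tx":0,"ty":0,"tz":0.4,"ax":0,"ay":0,"az":0,"gripper":0.4},
    {"tx":0,"ty":0,"tz":0.4,"ax":0,"ay":0,"az":0,"gripper":0.4},
    {"tx":0,"ty":0,"tz":0.4,"ax":0,"ay":0,"az":0,"gripper":0.4},
    {"tx":0,"ty":0,"tz":0.33,"ax":0,"ay":0,"az":0,"gripper":0.4},
    {"tx":0,"ty":0,"tz":0,"ax":0,"ay":0,"az":0,"gripper":0.4}
  ]
}}

```text
clock: 10.52
tool_pos: [0.415, -0.3573, 0.0965]
tcp_rot: [0.999, 0.045, 0.0, 0.001]
wrist_force: [0.4, 0.0, 0.8]
width: 0.0532
grasp_force: 0.0
```

{"name": "servo_tool", "arguments": {
  "increments": [
    {"tx":0,"ty":0,"tz":0,"ax":0,"ay":0,"az":0,"gripper":0.9},
    {"tx":0,"ty":0,"tz":0,"ax":0,"ay":0,"az":0,"gripper":0.9},
    {"tx":0,"ty":0,"tz":0,"ax":0,"ay":0,"az":0,"gripper":0.9},
    {"tx":0,"ty":0,"tz":0,"ax":0,"ay":0,"az":0,"gripper":0.9},
    {"tx":0,"ty":0,"tz":0,"ax":0,"ay":0,"az":0,"gripper":0.9},
    {"tx":0,"ty":0,"tz":0,"ax":0,"ay":0,"az":0,"gripper":0.9}
  ]
}}

```text
clock: 11.28
tool_pos: [0.4147, -0.3571, 0.0959]
tcp_rot: [0.999, 0.045, 0.0, 0.001]
wrist_force: [-1.5, -0.4, 6.7]
width: 0.0231
grasp_force: 30.0
```

{"name": "servo_tool", "arguments": {
  "increments": [
    {"tx":0,"ty":0,"tz":-0.2,"ax":0,"ay":0,"az":0,"gripper":0.9},
    {"tx":0,"ty":0,"tz":-0.4,"ax":0,"ay":0,"az":0,"gripper":0.9},
    {"tx":0,"ty":0,"tz":-0.6,"ax":0,"ay":0,"az":0,"gripper":0.9},
    {"tx":0,"ty":0,"tz":-0.8,"ax":0,"ay":0,"az":0,"gripper":0.9},
    {"tx":0,"ty":0,"tz":-0.8,"ax":0,"ay":0,"az":0,"gripper":0.9},
    {"tx":0,"ty":0,"tz":-0.8,"ax":0,"ay":0,"az":0,"gripper":0.9},
    {"tx":0,"ty":0,"tz":-0.4,"ax":0,"ay":0,"az":0,"gripper":0.9},
    {"tx":0,"ty":0,"tz":0,"ax":0,"ay":0,"az":0,"gripper":0.9}
  ]
}}

```text
clock: 12.28
tool_pos: [0.4146, -0.3567, 0.2965]
tcp_rot: [0.999, 0.045, 0.001, 0.001]
wrist_force: [-0.5, 1.1, -2.2]
width: 0.0234
grasp_force: 30.0
```

{"name": "servo_tool", "arguments": {
  "increments": [
    {"tx":0,"ty":-0.4,"tz":0,"ax":0,"ay":0,"az":0,"gripper":0.9},
    {"tx":0,"ty":-0.8,"tz":0,"ax":0,"ay":0,"az":0,"gripper":0.9},
    {"tx":0,"ty":-0.8,"tz":0,"ax":0,"ay":0,"az":0,"gripper":0.9},
    {"tx":0,"ty":-0.8,"tz":0,"ax":0,"ay":0,"az":0,"gripper":0.9},
    {"tx":0,"ty":-0.8,"tz":0,"ax":0,"ay":0,"az":0,"gripper":0.9},
    {"tx":0,"ty":-0.8,"tz":0,"ax":0,"ay":0,"az":0,"gripper":0.9},
    {"tx":0,"ty":-0.8,"tz":0,"ax":0,"ay":0,"az":0,"gripper":0.9},
    {"tx":0,"ty":-0.8,"tz":0,"ax":0,"ay":0,"az":0,"gripper":0.9}
  ]
}}

```text
clock: 13.28
tool_pos: [0.3867, -0.0565, 0.2941]
tcp_rot: [0.999, 0.045, -0.001, -0.001]
wrist_force: [1.1, 0.2, -0.9]
width: 0.0233
grasp_force: 30.0
```

{"name": "servo_tool", "arguments": {
  "increments": [
    {"tx":0.5,"ty":-0.8,"tz":0,"ax":0,"ay":0,"az":0,"gripper":0.9},
    {"tx":0.5,"ty":-0.8,"tz":0,"ax":0,"ay":0,"az":0,"gripper":0.9},
    {"tx":0.5,"ty":-0.8,"tz":0,"ax":0,"ay":0,"az":0,"gripper":0.9},
    {"tx":0.3,"ty":-0.8,"tz":0,"ax":0,"ay":0,"az":0,"gripper":0.9},
    {"tx":0,"ty":-0.7,"tz":0,"ax":0,"ay":0,"az":0,"gripper":0.9},
    {"tx":0,"ty":0,"tz":0,"ax":0,"ay":0,"az":0,"gripper":0.9}
  ]
}}

```text
clock: 14.02
tool_pos: [0.4587, 0.1459, 0.2939]
tcp_rot: [0.999, 0.047, -0.001, -0.0]
wrist_force: [0.2, -0.4, -0.7]
width: 0.0233
grasp_force: 30.0
```

{"name": "servo_tool", "arguments": {
  "increments": [
    {"tx":-0.05,"ty":-0.09,"tz":0.4,"ax":0,"ay":0,"az":0,"gripper":0.9},
    {"tx":0,"ty":0,"tz":0.5,"ax":0,"ay":0,"az":0,"gripper":0.9},
    {"tx":0,"ty":0,"tz":0.5,"ax":0,"ay":0,"az":0,"gripper":0.9},
    {"tx":0,"ty":0,"tz":0,"ax":0,"ay":0,"az":0,"gripper":0.9},
    {"tx":0,"ty":0,"tz":0,"ax":0,"ay":0,"az":0,"gripper":0.9}
  ]
}}

```text
clock: 14.65
tool_pos: [0.457, 0.1481, 0.2259]
tcp_rot: [0.999, 0.045, 0.0, 0.0]
wrist_force: [1.2, -0.4, -1.4]
width: 0.0232
grasp_force: 30.0
```

Run:
```python
from h import *
s=status.sense();p=s['tool_pos'];print(s['clock'],p,s['tcp_rot'])
a=snapshot('scene')[:,:,::-1];b=snapshot('top')[:,:,::-1]
f=lambda im,x,y,w,h:cv2.resize(im[y:y+h,x:x+w],(400,500),interpolation=cv2.INTER_CUBIC)
cv2.imwrite('pics/d4.png',np.hstack([f(a,255,115,64,80),f(b,190,140,64,80)]))
tip=p-[0,0,.088]
print((proj('scene',[tip,p-[0,0,.038],[.456,.150,.112],[.4447,.1484,.112]])-[255,115])*6.25)
```

```text
14.65 [0.45696094 0.1481299  0.2259038 ] [9.98995216e-01 4.48153831e-02 3.70271957e-04 4.29238505e-05]
[[155.37587563 343.18449189]
 [151.29715092 239.48133563]
 [153.90150239 394.53453152]
 [132.56131398 400.20716967]]
```

View pics/d4.png

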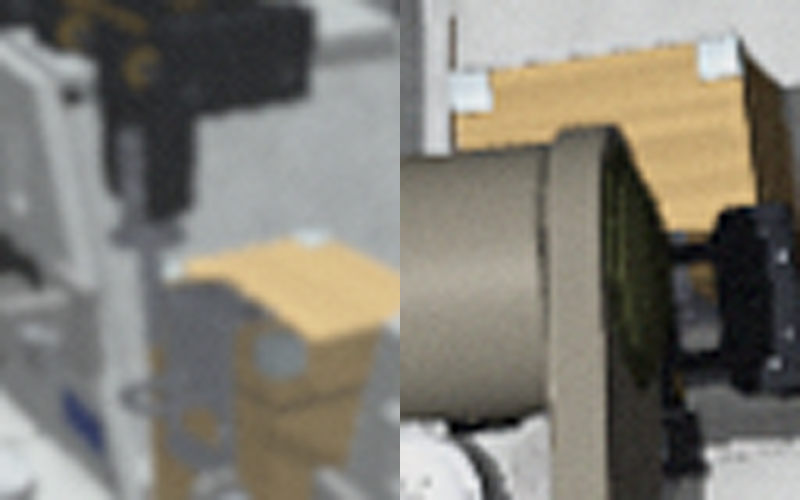

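{"name": "servo_tool", "arguments": {
  "increments": [
    {"tx":-0.02,"ty":-0.02,"tz":0.2,"ax":0,"ay":0,"az":0,"gripper":0.9},
    {"tx":0,"ty":0,"tz":0.2,"ax":0,"ay":0,"az":0,"gripper":0.9},
    {"tx":0,"ty":0,"tz":0.15,"ax":0,"ay":0,"az":0,"gripper":0.9},
    {"tx":0,"ty":0,"tz":0.1,"ax":0,"ay":0,"az":0,"gripper":0.9},
    {"tx":0,"ty":0,"tz":0.1,"ax":0,"ay":0,"az":0,"gripper":0.9},
    {"tx":0,"ty":0,"tz":0,"ax":0,"ay":0,"az":0,"gripper":0.9}
  ]
}}

```text
clock: 15.5
tool_pos: [0.4555, 0.1495, 0.1875]
tcp_rot: [0.999, 0.045, -0.0, 0.0]
wrist_force: [-0.0, -0.5, -0.7]
width: 0.0233
grasp_force: 30.0
```

{"name": "servo_tool", "arguments": {
  "increments": [
    {"tx":0,"ty":0,"tz":0.15,"ax":0,"ay":0,"az":0,"gripper":0.9},
    {"tx":0,"ty":0,"tz":0.15,"ax":0,"ay":0,"az":0,"gripper":0.9},
    {"tx":0,"ty":0,"tz":0.15,"ax":0,"ay":0,"az":0,"gripper":0.9},
    {"tx":0,"ty":0,"tz":0.12,"ax":0,"ay":0,"az":0,"gripper":0.9},
    {"tx":0,"ty":0,"tz":0,"ax":0,"ay":0,"az":0,"gripper":0.9}
  ]
}}

```text
clock: 16.12
tool_pos: [0.4554, 0.1495, 0.1588]
tcp_rot: [0.999, 0.045, -0.0, 0.0]
wrist_force: [0.6, -0.3, -0.5]
width: 0.0229
grasp_force: 30.0
```

{"name": "servo_tool", "arguments": {
  "increments": [
    {"tx":0,"ty":0,"tz":0.05,"ax":0,"ay":0,"az":0,"gripper":0.9},
    {"tx":0,"ty":0,"tz":0,"ax":0,"ay":0,"az":0,"gripper":0.9}
  ]
}}

```text
clock: 16.38
tool_pos: [0.4556, 0.1495, 0.1567]
tcp_rot: [0.999, 0.045, 0.0, 0.0]
wrist_force: [0.2, 0.6, -0.6]
width: 0.0232
grasp_force: 30.0
```

{"name": "servo_tool", "arguments": {
  "increments": [
    {"tx":0,"ty":0,"tz":0.04,"ax":0,"ay":0,"az":0,"gripper":0.9},
    {"tx":0,"ty":0,"tz":0,"ax":0,"ay":0,"az":0,"gripper":0.9}
  ]
}}

```text
clock: 16.62
tool_pos: [0.4555, 0.1495, 0.1547]
tcp_rot: [0.999, 0.045, -0.0, -0.0]
wrist_force: [0.7, 0.1, -0.7]
width: 0.023
grasp_force: 30.0
```

{"name": "servo_tool", "arguments": {
  "increments": [
    {"tx":0,"ty":0,"tz":0.03,"ax":0,"ay":0,"az":0,"gripper":0.9},
    {"tx":0,"ty":0,"tz":0,"ax":0,"ay":0,"az":0,"gripper":0.9}
  ]
}}

```text
clock: 16.88
tool_pos: [0.4556, 0.1495, 0.1534]
tcp_rot: [0.999, 0.045, 0.0, -0.0]
wrist_force: [0.5, -0.7, 0.4]
width: 0.0229
grasp_force: 30.0
```

{"name": "servo_tool", "arguments": {
  "increments": [
    {"tx":0,"ty":0,"tz":0.03,"ax":0,"ay":0,"az":0,"gripper":0.9},
    {"tx":0,"ty":0,"tz":0,"ax":0,"ay":0,"az":0,"gripper":0.9}
  ]
}}

```text
clock: 17.12
tool_pos: [0.4559, 0.1496, 0.1532]
tcp_rot: [0.999, 0.045, 0.001, 0.0]
wrist_force: [-4.2, -0.2, 13.8]
width: 0.0233
grasp_force: 30.0
```

Run:
```python
from h import *
s=status.sense();p=s['tool_pos'];print(s['clock'],p,s['wrist_force'])
a=snapshot('scene')[:,:,::-1]
f=lambda im,x,y,w,h:cv2.resize(im[y:y+h,x:x+w],(500,500),interpolation=cv2.INTER_CUBIC)
cv2.imwrite('pics/d5.png',f(a,255,140,60,60))
```

```text
17.125 [0.45586676 0.1495725  0.15317485] [-4.18878865 -0.16974551 13.84842647]
```

View pics/d5.png

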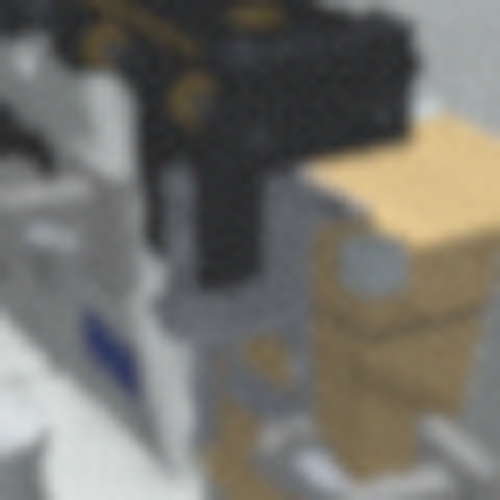

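{"name": "servo_tool", "arguments": {
  "increments": [
    {"tx":0,"ty":0,"tz":-0.01,"ax":0,"ay":0,"az":0,"gripper":0.9},
    {"tx":0,"ty":0,"tz":0,"ax":0,"ay":0,"az":0,"gripper":0.5},
    {"tx":0,"ty":0,"tz":0,"ax":0,"ay":0,"az":0,"gripper":0.5},
    {"tx":0,"ty":0,"tz":0,"ax":0,"ay":0,"az":0,"gripper":0.5},
    {"tx":0,"ty":0,"tz":0,"ax":0,"ay":0,"az":0,"gripper":0.5}
  ]
}}

```text
clock: 17.8
tool_pos: [0.4555, 0.1495, 0.1521]
tcp_rot: [0.999, 0.045, -0.0, 0.0]
wrist_force: [-0.1, -0.4, 0.4]
width: 0.0439
grasp_force: 0.0
```

{"name": "servo_tool", "arguments": {
  "increments": [
    {"tx":0,"ty":0,"tz":-0.2,"ax":0,"ay":0,"az":0,"gripper":0.5},
    {"tx":0,"ty":0,"tz":-0.4,"ax":0,"ay":0,"az":0,"gripper":0.5},
    {"tx":0,"ty":0,"tz":-0.6,"ax":0,"ay":0,"az":0,"gripper":0.5},
    {"tx":0,"ty":0,"tz":-0.8,"ax":0,"ay":0,"az":0,"gripper":0.5},
    {"tx":-1,"ty":0,"tz":-0.5,"ax":0,"ay":0,"az":0,"gripper":0.5},
    {"tx":-1,"ty":0,"tz":0,"ax":0,"ay":0,"az":0,"gripper":0.5},
    {"tx":0,"ty":1,"tz":0,"ax":0,"ay":0,"az":0,"gripper":0.5},
    {"tx":0,"ty":1,"tz":0,"ax":0,"ay":0,"az":0,"gripper":0.5}
  ]
}}

```text
clock: 18.8
tool_pos: [0.3645, 0.0402, 0.2783]
tcp_rot: [0.999, 0.046, 0.001, 0.0]
wrist_force: [1.1, -0.1, -0.6]
width: 0.0442
grasp_force: 0.0
```

{"name": "servo_tool", "arguments": {
  "increments": [
    {"tx":0,"ty":1,"tz":0,"ax":0,"ay":0,"az":0,"gripper":0.5},
    {"tx":0,"ty":1,"tz":0,"ax":0,"ay":0,"az":0,"gripper":0.5},
    {"tx":0,"ty":1,"tz":0,"ax":0,"ay":0,"az":0,"gripper":0.5},
    {"tx":0,"ty":0,"tz":0,"ax":0,"ay":0,"az":0,"gripper":0.5},
    {"tx":0,"ty":0,"tz":0,"ax":0,"ay":0,"az":0,"gripper":0.5}
  ]
}}

```text
clock: 19.42
tool_pos: [0.3783, -0.1081, 0.2775]
tcp_rot: [0.999, 0.045, 0.0, -0.0]
wrist_force: [0.6, -0.0, -0.4]
width: 0.044
grasp_force: 0.0
```

Run:
```python
from h import *
s=status.sense();p=s['tool_pos'];print(s['clock'],p,s['wrist_force'])
a=snapshot('scene')[:,:,::-1];b=snapshot('top')[:,:,::-1]
f=lambda im,x,y,w,h:cv2.resize(im[y:y+h,x:x+w],(400,500),interpolation=cv2.INTER_CUBIC)
cv2.imwrite('pics/d6.png',np.hstack([f(a,255,130,64,80),f(b,195,140,64,80)]))
```

```text
19.425 [ 0.37828591 -0.10805725  0.27754653] [ 0.59822879 -0.02297676 -0.42491043]
```

View pics/d6.png

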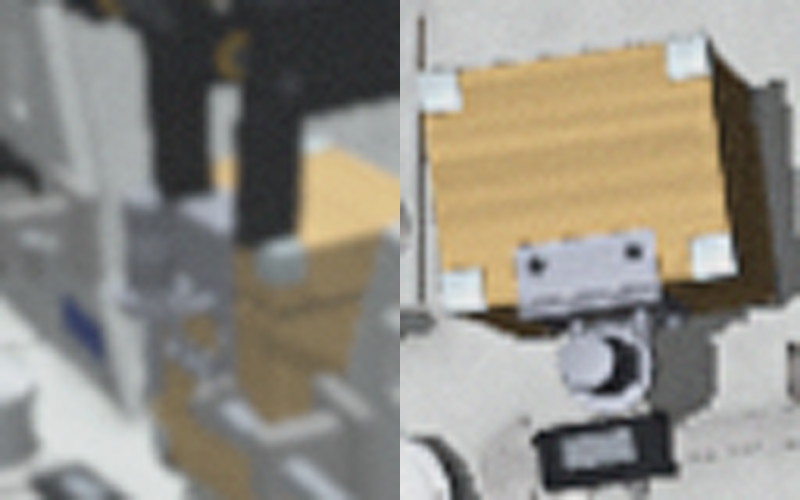

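The last picture shows the pin upright on the staple (top crop around 600,365), its collar covering the loop, and the hasp hanging shut behind it. The gripper is clear.

```bash
python3 -c "
from bench import sign_off
print(sign_off())"
```

```text
the job is handed in; nothing more can be done
None
```

The job is handed in at about 19.5 s: the hasp hangs shut, the wide-collared pin is seated in the staple loop with its collar on the bar, and I never touched the ball-headed pin.

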